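# Count grinding wheels into stock and scan the labels

## Robot

A 7-joint arm with a two-finger parallel gripper is mounted at the origin on a cart in front of the work surface, level with it; the furniture and walls round the work are solid. World frame = base frame: x ahead of the robot, y to its left, z up, the work surface at z = 0. Lengths are in mm, angles in degrees, forces in N, time in s.
With the tool pointing down it reaches from about 400 to 850 mm from the base axis. Payload 6.9 kg.
Tool frame: the origin (TCP) lies at the very end of the fingers, on their centre line; the grasp point (between the pads) lies 19 mm behind it; z points along the fingers, y is the line along which they close (so a half turn about z gives the same grasp; the last joint's range is limited). The gripper opens to 85 mm and grips with 20 to 120 N. Pads are 22 mm wide; open, the fingers measure 114 mm over their backs; the gripper's body (76 mm by 85 mm) begins 54 mm behind the grasp point. The pads swing forward as they close: fully open they stand 13 mm farther back than shut.
Start: joints at [82.019, 29.078, -13.613, 85.955, 7.202, 65.827, -8.869], TCP at [151.447, -606.362, 231.275] pointing down, gripper open.
Joint ranges: [-176.47, 176.47], [-13.61, 117.27], [-81.72, 77.17], [0.22, 143.17], [-87.28, 267.28], [10, 112.55], [-165.47, 165.47]. Speed limits (degrees/s): [136.94, 136.94, 180, 180, 180, 180, 180].

## Interface

Orientations are given as [roll, pitch, yaw] about the fixed x, y, z axes, in that order (R = Rz(yaw) Ry(pitch) Rx(roll)).
In Python, from rig import manip, hand, solver, cams, finish_job gives the robot as it stands. Calls block until the motion is done:
- manip.move_pose(position, orientation): joint-space move of the TCP to a pose.
- manip.move_linear(position, rotation=None, max_speed=150): straight line of the TCP; rotation=None keeps the orientation; max_speed is the mean speed in mm/s.
- manip.goto_joints(angles): joint-space move.
- hand.command_gripper(opening): finger opening in mm; the grip force is fixed at half the most; returns when the fingers have stopped.
- manip.pause(seconds).
- solver.inverse_kinematics(position, orientation): joint angles nearest the present ones, or None.
- cams.grab_frame(name): name is "scene" or "side" or "wrist"; returns a dict with "pixels" (420x560x3 uint8, red, green, blue), "mtx" (3x3 intrinsics, pixels), "T" (4x4, takes a point from camera to world coordinates). Camera axes: x right, y down, z forward; pixel columns grow to the right and rows downward; lengths in mm; the calibration is good to about 2 mm. A picture is of the moment at which its call begins. There is no depth.
A pose or a line that the arm cannot do raises manip.PlanningError and nothing moves.
- finish_job(): hands the job in; it is judged then, once.
Readings, each from a call of its own:
- manip.current_time_s(): time.
- manip.current_joint_positions(): joint angles.
- manip.current_qvel(): joint speeds.
- manip.current_effort(): joint torques, N m.
- manip.current_tcp_pos(): TCP position.
- manip.current_ee_rot(): TCP orientation.
- manip.current_force(): force on the tool from outside, world axes, zero at the start.
- manip.current_moment(): the same for the moment, N m.
- manip.current_width(): finger opening in mm.
- manip.current_gripper_force(): force on a finger pad.
Only numpy, scipy, OpenCV 4.12 (cv2) and the standard library are available. Lean on these libraries where they do the work, as an engineer would, in place of code of your own. Each camera call takes 0.05 s, during which the arm holds its last target. There are 200 camera calls.

## Task

Book the grinding wheels into stock. First take the wand scanner from its rest, aim its lens at the bar-code label on the blue stand from about 10 cm away, roughly square to the label, and hold it steady for two seconds; then pile all the wheels flat on one another in the middle of the round metal plate, and after that scan the label on the yellow stand in the same way. Finish with the scanner back in its rest and the pile centred, and do not disturb the jar, the spray can or the oil can.

Things in the scene. Friction and masses are not known exactly. Their poses are not given: they have to be found in the camera images.
- plate: round aluminium plate, 130 mm across, 8 mm thick, fixed to the bench, with a dark ring 60 mm across marking its middle. Origin at the centre of its underside, at bench height, so the first wheel's centre rests at z = 0.015 and each further one 14 mm higher
- wheel_1: flat round grinding wheel, 54 mm across, 14 mm thick (solid to grip, small dark bore drawn on), about 90 g; grey with a green paper disc on each face; lies flat on the bench. Origin in its centre, z along its axis; both faces are alike. May be absent
- wheel_2: flat round grinding wheel, 54 mm across, 14 mm thick (solid to grip, small dark bore drawn on), about 90 g; terracotta with a cream paper disc on each face; lies flat on the bench. Origin in its centre, z along its axis; both faces are alike. May be absent
- wheel_3: flat round grinding wheel, 54 mm across, 14 mm thick (solid to grip, small dark bore drawn on), about 90 g; grey with a red paper disc on each face; lies flat on the bench. Origin in its centre, z along its axis; both faces are alike. May be absent
- wheel_4: flat round grinding wheel, 54 mm across, 14 mm thick (solid to grip, small dark bore drawn on), about 90 g; terracotta with a blue paper disc on each face; lies flat on the bench. Origin in its centre, z along its axis; both faces are alike. May be absent
- wheel_5: flat round grinding wheel, 54 mm across, 14 mm thick (solid to grip, small dark bore drawn on), about 90 g; terracotta with a black paper disc on each face; lies flat on the bench. Origin in its centre, z along its axis; both faces are alike. May be absent
- scanner: wand scanner, a straight grey bar 160 x 34 x 34 mm of square section with rounded edges, 180 g, black collar and round red lens at one end, rubber ribs round its middle where it is gripped. It looks straight out of the lens along its own +x, and works at any roll about x. Origin in the middle of the bar, which is also its centre of mass
- lens (a point): centre of the scanner's round lens, 81 mm along +x from the middle of the bar
- rest: scanner rest, fixed to the bench: black base 150 x 70 x 6 mm with two saddles (each 18 mm long, middles 55 mm either side of the centre along x, floor 30 mm above the bench, orange cheeks 42 mm apart inside that rise to 48 mm). The bar lies in both saddles along x and is gripped across in the 92 mm gap between them. Origin at the centre of its underside
- rest_seat (a point): where the middle of the scanner lies when it is home in its rest, 47 mm above the bench; x along the rest
- blue_stand: blue label stand, fixed to the bench: foot 85 x 100 x 12 mm, above it a blue panel 96 mm wide and 105 mm high that leans back 15 deg, its top at about z = 0.165, with a white bar-code label 78 x 58 mm on the face towards the robot. Origin on the bench under the foot, within 5 mm of its middle, x pointing away from the robot through the panel
- blue_label (a point): middle of the white bar-code label on the blue stand, 126 mm above the bench. x points squarely into the label (away from the robot and 15 deg downwards), y to the left
- yellow_stand: yellow label stand, fixed to the bench: foot 85 x 100 x 12 mm, above it a yellow panel 96 mm wide and 105 mm high that leans back 15 deg, its top at about z = 0.165, with a white bar-code label 78 x 58 mm on the face towards the robot. Origin on the bench under the foot, within 5 mm of its middle, x pointing away from the robot through the panel
- yellow_label (a point): middle of the white bar-code label on the yellow stand, 126 mm above the bench. x points squarely into the label (away from the robot and 15 deg downwards), y to the left
- jar: brown jar with black lid, 62 mm across, 85 mm high; leave alone. Origin at the centre of its underside
- spray_can: spray can, 66 mm across, 221 mm high; leave alone. Origin at the centre of its underside
- oil_can: small red oil can with a long spout, 68 x 115 x 196 mm; leave alone. Origin at the centre of its underside
Not all that is in view belongs to the job. Leave any turquoise look-alike of the wheel_5 alone.

How it is judged (in metres and radians):
On the way, in this order (a step that is already met when the one before it is completed fails the run):
1. the scanner is held steady, aimed at the blue stand's label for 1 s: lens 60 to 150 mm from it, line of sight within 18 mm of its middle and 0.40 rad of square (y of blue_label in the frame of scanner between -0.018 and 0.018 m and z of blue_label in the frame of scanner between -0.018 and 0.018 m and x of blue_label in the frame of scanner between 0.141 and 0.231 m and angle between the x axis of scanner and the x axis of blue_label, either way round below 0.4 rad and linear speed of scanner below 0.025 m/s and angular speed of scanner below 0.2 rad/s), for 1 s.
2. all wheels lie flat in one pile centred on the plate (horizontal distance between each of wheel_1, wheel_2, wheel_3, wheel_4, wheel_5 and plate below 0.01 m and (angle between wheel_1's own z axis and vertical below 0.09 rad or angle between wheel_1's own z axis and vertical above 3.05 rad) and linear speed of each of wheel_1, wheel_2, wheel_3, wheel_4, wheel_5 below 0.02 m/s and height (world z) of each of wheel_1, wheel_2, wheel_3, wheel_4, wheel_5 below 0.08 m and (angle between wheel_2's own z axis and vertical below 0.09 rad or angle between wheel_2's own z axis and vertical above 3.05 rad) and (angle between wheel_3's own z axis and vertical below 0.09 rad or angle between wheel_3's own z axis and vertical above 3.05 rad) and (angle between wheel_4's own z axis and vertical below 0.09 rad or angle between wheel_4's own z axis and vertical above 3.05 rad) and (angle between wheel_5's own z axis and vertical below 0.09 rad or angle between wheel_5's own z axis and vertical above 3.05 rad)), for 0.3 s.
3. the scanner is held steady, aimed at the yellow stand's label for 1 s: lens 60 to 150 mm from it, line of sight within 18 mm of its middle and 0.40 rad of square (y of yellow_label in the frame of scanner between -0.018 and 0.018 m and z of yellow_label in the frame of scanner between -0.018 and 0.018 m and x of yellow_label in the frame of scanner between 0.141 and 0.231 m and angle between the x axis of scanner and the x axis of yellow_label, either way round below 0.4 rad and linear speed of scanner below 0.025 m/s and angular speed of scanner below 0.2 rad/s), for 1 s.
At the end, for the whole second after the job is handed in: Every wheel present lies flat (0.09 rad), at rest in one pile, its centre within 10 mm of the plate's centre line; the scanner lies in its rest either way round, its middle within 25 mm along, 10 mm across and 6 mm in height of the seat, aligned within 0.2 rad (all of step 2 and x of scanner in the frame of rest_seat between -0.025 and 0.025 m and y of scanner in the frame of rest_seat between -0.01 and 0.01 m and z of scanner in the frame of rest_seat between -0.006 and 0.006 m and angle between the x axis of scanner and the x axis of rest, either way round below 0.2 rad and linear speed of scanner below 0.02 m/s); the robot touches nothing.
It fails at once if the jar is shifted by more than 30 mm (distance of jar from where it was at the start of the episode above 0.03 m).
It fails at once if the spray can is shifted by more than 30 mm (distance of spray_can from where it was at the start of the episode above 0.03 m).
It fails at once if the oil can is shifted by more than 30 mm (distance of oil_can from where it was at the start of the episode above 0.03 m).
Of wheel_1, wheel_2, wheel_3, wheel_4, wheel_5 only 3 to 5 are there at a start; the rules pass over those that are not, and their reading is None.
At some moment in a run one of wheel_1, wheel_2, wheel_3, wheel_4, wheel_5 may be knocked a few centimetres aside while the robot is not near it.
Once in a run the grip may slacken for a moment while it holds something.
It also fails if it takes over 208 s, if anything falls off the work surface, if the arm or the gripper's body presses on something with over 40 N, if the wrist force passes 120 N, or if a joint passes its speed limit or range.

## Working session

There is one attempt and no reset: what is moved stays moved. The work goes in short steps, each a Python script; the robot and the scene stay as the last script left them, time stands still between calls to the robot, and variables do not carry over. Pictures are saved under pics/ and viewed, at most 14 in all, crops included, and the job is handed in when it is done.

```bash
mkdir -p pics; ls; python3 - <<'E'
from rig import manip, hand, solver, cams
import cv2,numpy as np
for n in ["scene","side"]:
    f=cams.grab_frame(n); cv2.imwrite(f"pics/{n}0.png",cv2.resize(f["pixels"][:,:,::-1],(800,600),interpolation=cv2.INTER_CUBIC))
    print(n,f["mtx"].round(1).tolist(),f["T"].round(3).tolist())
print(manip.current_time_s(),manip.current_ee_rot(),manip.current_width())
E
```

```text
pics
scene [[506.8, 0.0, 270.5], [0.0, 506.8, 206.5], [0.0, 0.0, 1.0]] [[-0.792, -0.431, 0.433, -2.274], [-0.61, 0.54, -0.579, 817.623], [0.016, -0.723, -0.691, 1044.253], [0.0, 0.0, 0.0, 1.0]]
side [[432.3, 0.0, 271.3], [0.0, 432.3, 215.5], [0.0, 0.0, 1.0]] [[0.903, -0.159, 0.399, 148.258], [-0.43, -0.321, 0.844, -964.591], [-0.006, -0.934, -0.358, 536.657], [0.0, 0.0, 0.0, 1.0]]
0.1 [-1.79907418e+02 -5.95432027e-05  1.40274117e+01] 85.76040351419651
```

View pics/scene0.png

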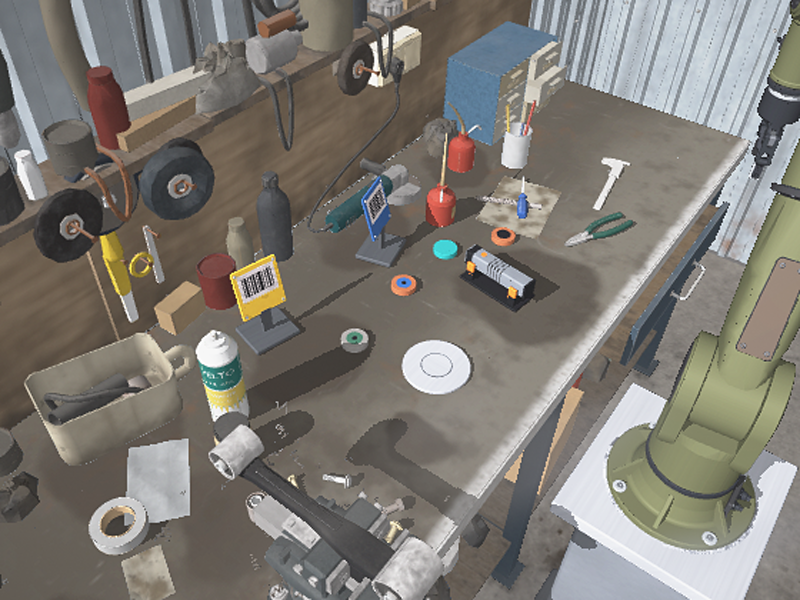

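View pics/side0.png

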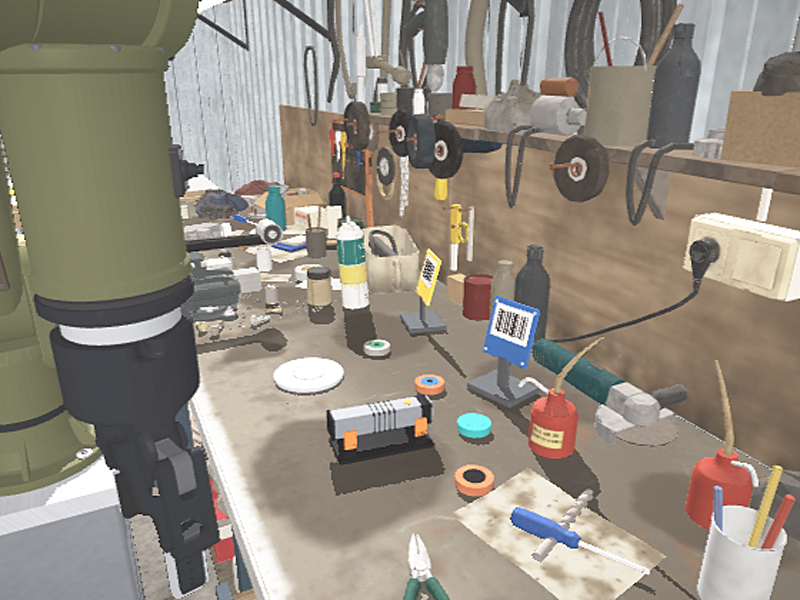

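Scene view (800 scale): wheels green (354,340), blue (403,284), black (503,236); turquoise decoy at (446,249). Plate is at (436,367), the scanner in its rest at (498,275), labels at (258,278) and (377,208). I'll enlarge these next.

```bash
python3 - <<'E'
from rig import cams
import cv2,numpy as np
F={n:cams.grab_frame(n)["pixels"][:,:,::-1] for n in["scene","side"]}
def tile(n,x,y,w,h,W,H):
    return cv2.resize(F[n][y:y+h,x:x+w],(W,H),interpolation=cv2.INTER_CUBIC)
# x8 label tiles 50x36
a=[("scene",240,124),("scene",156,174),("side",335,212),("side",280,172)]
t=[tile(n,x,y,50,37,400,296) for n,x,y in a]
cv2.imwrite("pics/labels.png",np.vstack([np.hstack(t[:2]),np.hstack(t[2:])]))
cv2.imwrite("pics/mid.png",tile("scene",220,150,200,150,800,600))
cv2.imwrite("pics/mids.png",tile("side",180,220,200,150,800,600))
E
```

```text
(no output)
```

View pics/labels.png

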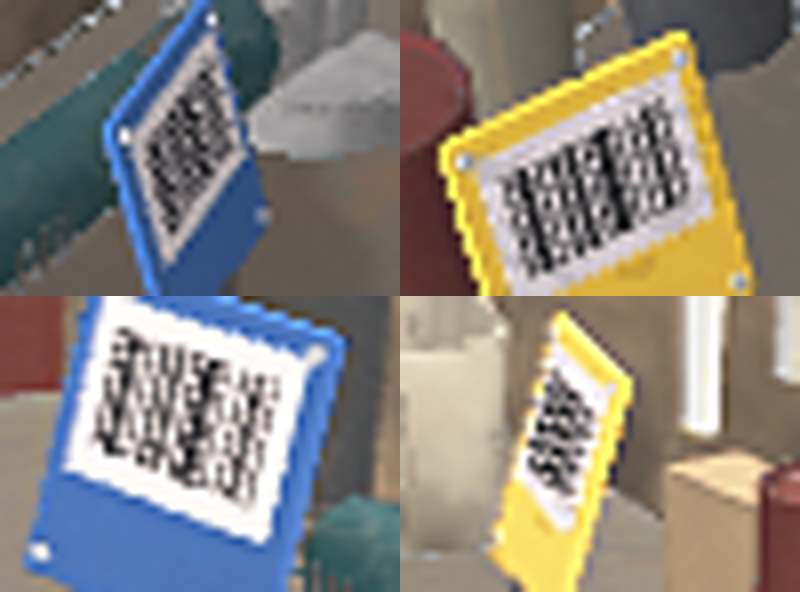

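View pics/mid.png

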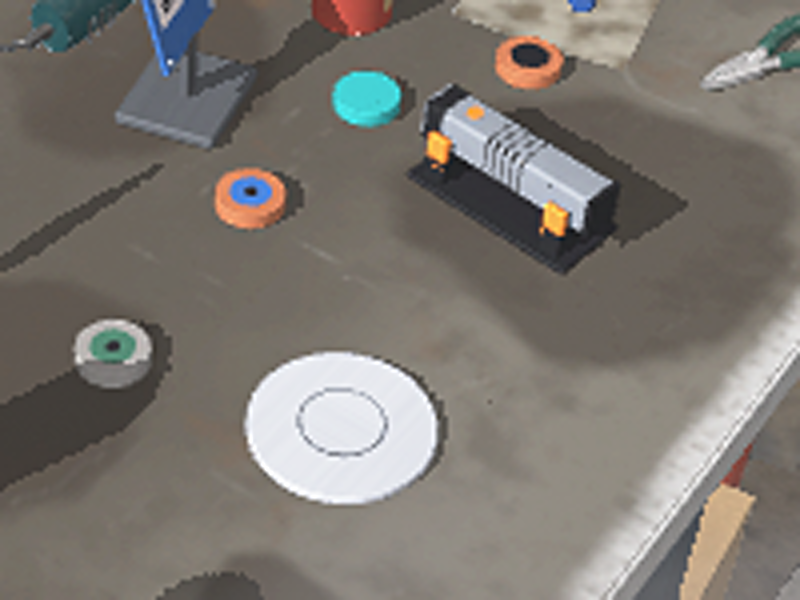

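View pics/mids.png

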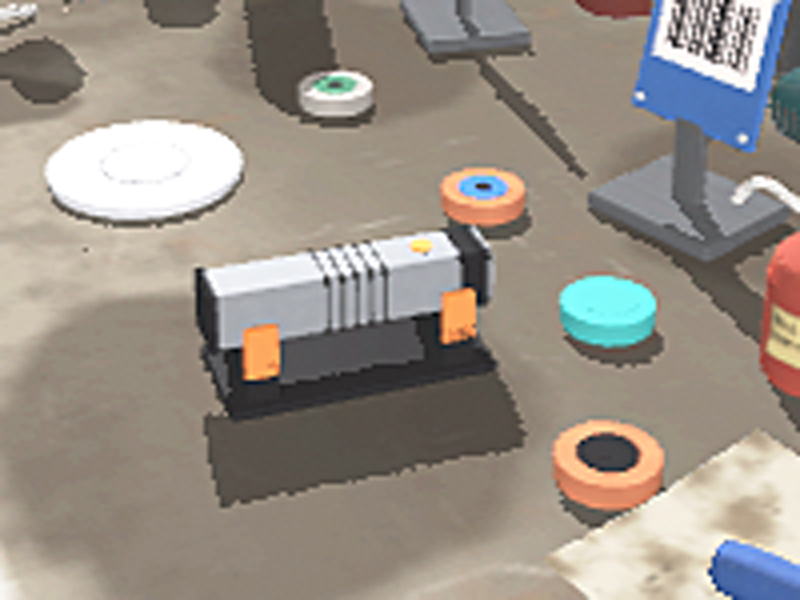

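Lens end of the scanner is the far (upper-left in scene) end, since the near end face is plain black. Label corners and wheel, plate and rest pixels are read from the crops; fitting now.

```bash
cat > geo.py <<'E'
import numpy as np
from scipy.optimize import least_squares
from scipy.spatial.transform import Rotation as R
def proj(c,P):
    p=(np.atleast_2d(P)-c["T"][:3,3])@c["T"][:3,:3]
    q=p@c["mtx"].T; return q[:,:2]/q[:,2:]
def uncrop(pts,off,k): return np.array(off)+(np.array(pts,float)+.5)/k-.5
def onplane(c,uv,z):
    d=c["T"][:3,:3]@np.linalg.inv(c["mtx"])@np.array([uv[0],uv[1],1]); o=c["T"][:3,3]
    return (o+d*(z-o[2])/d[2])[:2]
E
python3 - <<'E'
from rig import cams
from geo import *
C={n:cams.grab_frame(n) for n in["scene","side"]}
def fit(model,obs,x0):
    f=lambda p:np.concatenate([(proj(C[n],model(p)[i])-o).ravel() for n,i,o in obs])
    s=least_squares(f,x0,loss="soft_l1"); print(s.x.round(2),"res",f(s.x).reshape(-1,2).round(1).tolist())
def label(p):
    Rm=R.from_euler("ZY",[p[2],15],degrees=True)
    return Rm.apply([[0,39,29],[0,-39,29],[0,-39,-29],[0,39,-29]])+[p[0],p[1],126]
a=range(4)
fit(label,[("scene",a,uncrop([(134,137),(207,36),(247,155),(168,262)],(240,124),8)),("side",a,uncrop([(98,3),(325,56),(267,247),(65,172)],(335,212),8))],[750,-200,0])
fit(label,[("scene",a,uncrop([(82,167),(276,72),(313,212),(110,300)],(156,174),8)),("side",a,uncrop([(157,46),(217,94),(170,236),(125,187)],(280,172),8))],[700,200,0])
def rest(p): return R.from_euler("Z",p[2],degrees=True).apply([[75,35,0],[-75,35,0],[-75,-35,0],[75,-35,0]])+[p[0],p[1],0]
fit(rest,[("scene",[0,1,2],uncrop([(408,172),(567,274),(617,232)],(220,150),4)),("side",[2,3,1],uncrop([(230,418),(497,365),(203,355)],(180,220),4))],[500,-200,0])
for n,z,s,d in [("green",14,(113,345),(336,85)),("blue",14,(251,191),(483,187)),("black",14,(531,56),(608,453)),("turq",14,(368,91),(608,297)),("plate",8,(342,422),(145,163))]:
    print(n,onplane(C["scene"],uncrop(s,(220,150),4),z).round(1),onplane(C["side"],uncrop(d,(180,220),4),z).round(1))
for n,c,uv in [("oil","scene",(440,218)),("oil","side",(553,452)),("spray","side",(355,304)),("jar","side",(319,302))]: print(n,onplane(C[c],uncrop(uv,(0,0),800/560),0).round(0))
w=cams.grab_frame("wrist"); print(w["mtx"].round(1).tolist(),w["T"].round(3).tolist())
E
```

```text
[ 763.25 -163.09   17.61] res [[-0.2, 0.2], [-0.1, -1.4], [-0.7, -0.3], [0.3, 0.8], [0.6, -0.4], [-1.6, 1.1], [0.2, 0.3], [-0.1, 0.5]]
[784.79 168.19 -14.09] res [[-1.6, -1.1], [-0.1, -1.1], [0.1, -0.2], [0.5, 0.9], [0.2, 0.0], [-0.7, 0.9], [0.0, 1.0], [-0.6, -0.6]]
[ 485.9  -223.63   -7.38] res [[-0.8, 1.4], [-1.6, 0.7], [0.3, -0.3], [0.2, 1.8], [0.4, 2.0], [-0.6, -0.2]]
green [620.1  86. ] [621.2  88.8]
blue [ 639.2 -100. ] [640.3 -97.9]
black [ 558.1 -371.2] [ 559.4 -370.3]
turq [ 636.5 -251.9] [ 639.1 -246.9]
plate [458.   40.6] [458.7  42.1]
oil [ 714. -345.]
oil [ 709. -357.]
spray [685. 360.]
jar [610. 413.]
[[329.2, 0.0, 282.1], [0.0, 329.2, 206.2], [0.0, 0.0, 1.0]] [[0.242, -0.934, -0.264, 218.706], [-0.97, -0.233, -0.066, -590.064], [0.0, 0.272, -0.962, 374.597], [0.0, 0.0, 0.0, 1.0]]
```

```bash
cat > h.py <<'E'
from rig import manip, hand, solver, cams, finish_job
from geo import *
import cv2
n_=[0]
def snap(cam,name,crop=None):
    f=cams.grab_frame(cam); im=f["pixels"][:,:,::-1]
    if crop: x,y,w,h=crop; im=im[y:y+h,x:x+w]
    else: h,w=420,560
    k=min(800/w,600/h); cv2.imwrite(f"pics/{name}.png",cv2.resize(im,None,fx=k,fy=k,interpolation=cv2.INTER_CUBIC)); print(cam,"t",round(manip.current_time_s(),1)); return f
def st(): print("t",round(manip.current_time_s(),1),"tcp",manip.current_tcp_pos().round(1) if hasattr(manip.current_tcp_pos(),'round') else manip.current_tcp_pos(),"w",round(float(manip.current_width()),1),"gf",manip.current_gripper_force(),"F",np.round(manip.current_force(),1))
E
python3 - <<'E'
from h import *
manip.move_pose([486,-224,190],[180,0,-7.4]); st()
f=snap("wrist","rest1")
import pickle; pickle.dump(f,open("w.pkl","wb"))
E
```

```text
t 2.2 tcp [ 485.6 -225.2  190. ] w 85.1 gf 0.0 F [ 0.3  0.2 -1.1]
wrist t 2.2
```

View pics/rest1.png

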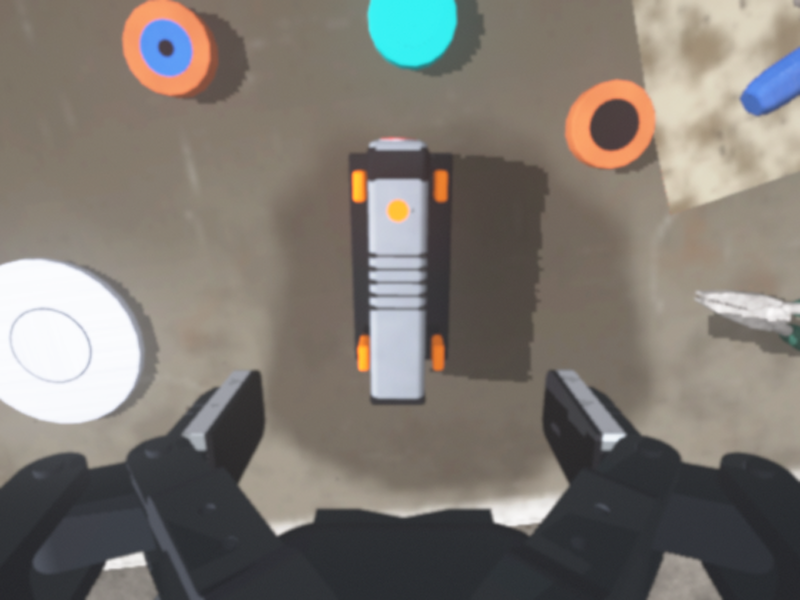

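Wrist view confirms the red lens at the far end: cheeks at (359,186), (441,186), (363,352), (438,352), plate ring at (50,345), blue wheel (166,48), black wheel (613,125).

```bash
python3 - <<'E'
from geo import *
import pickle; f=pickle.load(open("w.pkl","rb"))
g=lambda p,z:onplane(f,uncrop(p,(0,0),800/560),z)
c=[g(p,48) for p in [(359,186),(441,186),(363,352),(438,352)]]
print(np.mean(c,0).round(1)); d=(c[0]+c[1]-c[2]-c[3])/2; print("yaw",np.degrees(np.arctan2(d[1],d[0])),np.hypot(*d))
for n,p,z in [("ribs",(398,283),64),("lensend top",(398,145),64),("rear top",(398,400),64),("plate",(50,345),8),("blue",(163,46),14),("black",(614,123),14)]: print(n,g(p,z).round(1))
E
```

```text
[ 488.7 -224.3]
yaw -7.458693917842023 105.80536065351465
ribs [ 486.6 -222.7]
lensend top [ 563.7 -233.2]
rear top [ 410.5 -212.5]
plate [459.3  41.8]
blue [641.7 -97.6]
black [ 560.6 -371.8]
```

```bash
cat >> h.py <<'E'
REST=np.array([487.2,-223.5]); RY=-7.4; PL=np.array([458.8,41.6])
def take_scanner():
    manip.move_pose([*REST,120],[180,0,RY]); manip.move_linear([*REST,28]); hand.command_gripper(30); st()
    manip.move_linear([*REST,200]); st()
def aim(x,y,yaw,off=0,pitch=15):
    Rm=R.from_euler("ZY",[yaw,pitch],degrees=True)
    tgt=np.array([x,y,126])
    c=tgt-Rm.apply([181,0,0])          # scanner centre
    tcp=c+Rm.apply([-off,0,-19])
    pre=tcp+Rm.apply([-60,0,40])
    manip.move_pose(list(pre),[180,pitch,yaw]); manip.move_linear(list(tcp)); manip.pause(2.2); st(); return pre
def home_scanner(pre):
    manip.move_linear(list(pre)); manip.move_pose([*REST,200],[180,0,RY]); st()
def seat(off=0):
    manip.move_linear([*REST,30],max_speed=80); st(); hand.command_gripper(60); st(); manip.move_linear([*REST,150])
E
python3 - <<'E'
from h import *
take_scanner()
pre=aim(763.2,-163.1,17.6); print(list(pre))
snap("wrist","aim_w"); snap("side","aim_s")
E
```

```text
t 3.9 tcp [ 487.5 -223.6   28.6] w 33.3 gf 60.26763439178467 F [-1.6 -0.4  4.9]
t 5.2 tcp [ 486.7 -223.3  199.1] w 33.4 gf 59.58982586860657 F [-0.9 -0.7 -1.4]
t 8.5 tcp [ 591.9 -217.5  154.5] w 33.5 gf 59.6164208650589 F [ 0.3  0.3 -1.9]
[np.float64(546.4893143680724), np.float64(-231.84467884867465), np.float64(208.65983222177795)]
wrist t 8.6
side t 8.6
```

```bash
python3 -c "
import cv2,numpy as np
a=cv2.imread('pics/aim_w.png');b=cv2.imread('pics/aim_s.png')
cv2.imwrite('pics/aim.png',np.hstack([cv2.resize(a,(400,300)),cv2.resize(b[150:450,250:650],(400,300))]))"
```

```text
(no output)
```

View pics/aim.png

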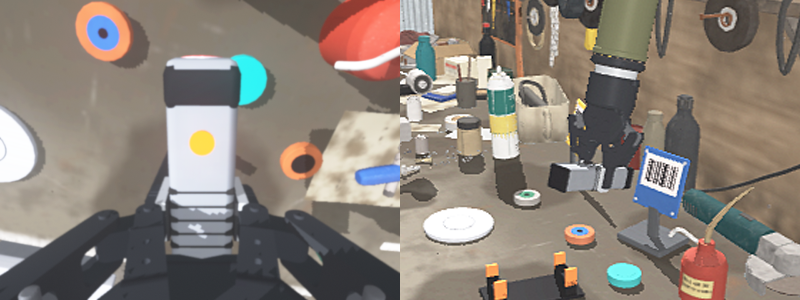

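The picture shows the scanner gripped straight and pointing at the blue label. Returning it to the rest.

```bash
python3 - <<'E'
from h import *
home_scanner([546.5,-231.8,208.7]); seat()
manip.move_pose([500,-80,300],[180,0,0])
snap("scene","s2",(200,130,240,180)); snap("wrist","w2")
E
```

```text
t 9.8 tcp [ 486.3 -223.6  199.8] w 33.7 gf 41.99269473552704 F [ 1.1 -0.2 -1.2]
t 12.0 tcp [ 487.4 -223.6   30.3] w 33.4 gf 63.292551040649414 F [ 0.3 -0.4 -1.5]
t 12.4 tcp [ 487.3 -223.6   30.1] w 60.1 gf 0.0 F [ 0.  -0.   0.2]
scene t 14.2
wrist t 14.3
```

View pics/w2.png

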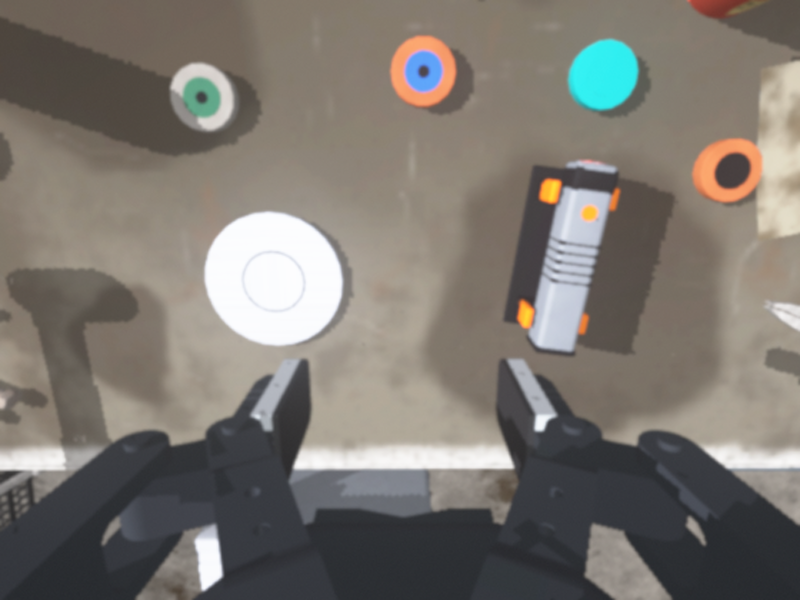

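Scanner is back in its rest, and the three wheels are unmoved: green (201,97), blue (424,71), black (733,170). Now piling, with a close wrist fix before each grasp.

```bash
cat >> h.py <<'E'
def locate(col,exp,z=14,R=45):
    """paper disc centre near exp (world xy) in the present wrist picture"""
    f=cams.grab_frame("wrist"); hsv=cv2.cvtColor(f["pixels"],cv2.COLOR_RGB2HSV)
    lo,hi={"green":((60,80,40),(90,255,255)),"blue":((105,100,80),(130,255,255)),"black":((0,0,0),(180,255,75))}[col]
    m=cv2.inRange(hsv,lo,hi); u,v=proj(f,[*exp,z])[0]
    rr=proj(f,[exp[0],exp[1]+R,z])[0][0]; k=np.zeros_like(m); cv2.circle(k,(int(u),int(v)),int(abs(rr-u)),255,-1)
    cs,_=cv2.findContours(m&k,cv2.RETR_EXTERNAL,cv2.CHAIN_APPROX_NONE)
    c=cv2.convexHull(max(cs,key=cv2.contourArea)); (cx,cy),ax,_=cv2.fitEllipse(c)
    p=onplane(f,(cx,cy),z); dia=np.array(ax)*f["T"][2,3]/f["mtx"][0,0]; print(col,"at",p.round(1),"disc mm~",dia.round(0)); return p
def pick(col,exp,R=45,go=True):
    manip.move_pose([*exp,150],[180,0,0]); p=locate(col,exp,14,R)
    if not go: return p
    manip.move_linear([*p,60]); manip.move_linear([*p,2],max_speed=60); st(); hand.command_gripper(48); st()
    manip.move_linear([*p,130]); st()
def place(k,col=None):
    manip.move_pose([*PL,130],[180,0,0]); st(); z=2+8+14*k
    manip.move_linear([*PL,z+25]); manip.move_linear([*PL,z+1],max_speed=40); manip.pause(.3); st()
    hand.command_gripper(70); manip.pause(.2); manip.move_linear([*PL,150])
    if col: print("err",locate(col,PL,22+14*k,30)-PL)
E
python3 - <<'E'
from h import *
pick("blue",[641,-98])
place(0,"blue")
snap("wrist","p1")
E
```

```text
blue at [640.  -99.4] disc mm~ [29. 30.]
t 17.1 tcp [640.4 -99.4   2.4] w 60.0 gf 0.0 F [-0.   0.   0.1]
t 17.3 tcp [640.5 -99.4   3.2] w 51.1 gf 61.40917181968689 F [-1.8  0.3  4.7]
t 18.3 tcp [639.3 -99.5 129. ] w 51.5 gf 62.502561807632446 F [-0.7 -0.2 -0.5]
t 19.2 tcp [460.3  41.  130. ] w 51.4 gf 62.510948181152344 F [-0.2 -0.4 -1.9]
t 21.0 tcp [458.5  41.6  11.1] w 51.0 gf 63.132559061050415 F [-1.3  0.1  6. ]
blue at [458.1  41. ] disc mm~ [31. 31.]
err [-0.68758319 -0.62623043]
wrist t 22.7
```

View pics/p1.png

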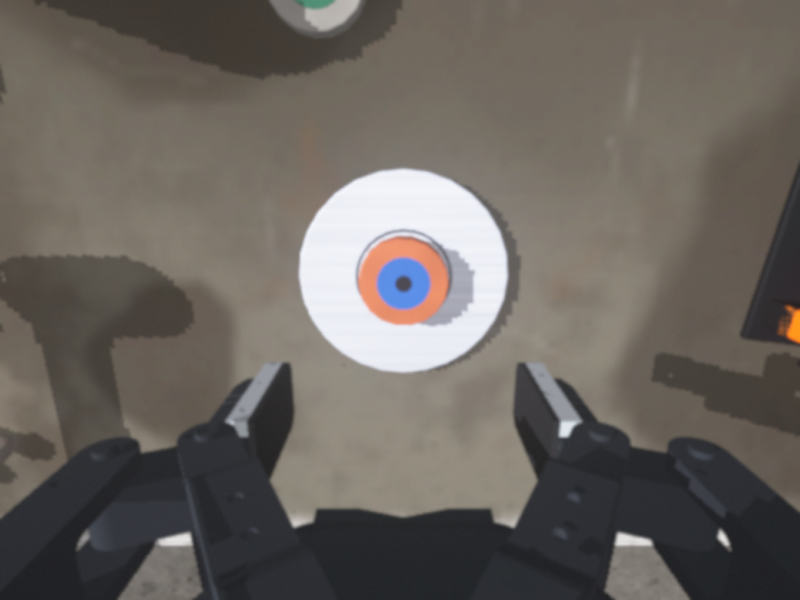

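Blue wheel sits inside the dark ring at (403,281), plate centre about (404,270). I'll check the plate's position from this view too, then continue.

```bash
python3 - <<'E'
from h import *
f=cams.grab_frame("wrist"); print("plate",onplane(f,uncrop((404,270.5),(0,0),800/560),8))
manip.move_pose([500,-80,300],[180,0,0])
pick("green",[620,87]); place(1,"green")
manip.move_pose([500,-200,250],[180,0,0])
pick("black",[560,-371]); place(2,"black")
manip.move_pose([500,-80,300],[180,0,0])
snap("side","pile",(150,140,280,210)); snap("wrist","pilew")
E
```

```text
plate [462.6060211   40.49567731]
green at [620.4  87.2] disc mm~ [29. 30.]
t 26.5 tcp [620.7  87.3   2.4] w 70.3 gf 0.0 F [-0.6  0.7  0.3]
t 26.8 tcp [620.8  87.3   3.1] w 51.7 gf 61.176663637161255 F [-1.3 -0.1  6.2]
t 27.8 tcp [619.8  86.9 129. ] w 51.3 gf 62.43487358093262 F [ 0.1  0.6 -1.9]
t 28.5 tcp [459.   41.5 129.9] w 51.1 gf 62.41518259048462 F [ 1.1  0.6 -1. ]
t 30.3 tcp [458.5  41.5  25.1] w 51.0 gf 63.07406187057495 F [-1.5 -1.   6. ]
green at [458.2  40.9] disc mm~ [31. 32.]
err [-0.5771563  -0.70787458]Traceback (most recent call last):
  File "<stdin>", line 6, in <module>
  File "h.py", line 36, in pick
    manip.move_pose([*exp,150],[180,0,0]); p=locate(col,exp,14,R)
                                             ~~~~~~^^^^^^^^^^^^^^
  File "h.py", line 33, in locate
    c=cv2.convexHull(max(cs,key=cv2.contourArea)); (cx,cy),ax,_=cv2.fitEllipse(c)
                     ~~~^^^^^^^^^^^^^^^^^^^^^^^^
ValueError: max() iterable argument is empty
```

Black wheel isn't where it was; probably knocked aside. Looking.

```bash
python3 - <<'E'
from h import *
import pickle; pickle.dump(snap("wrist","blk"),open("w.pkl","wb")); st()
E
```

```text
wrist t 33.8
t 33.8 tcp [ 561.2 -368.5  151.8] w 70.2 gf 0.0 F [-0.5 -0.2  0.6]
```

View pics/blk.png

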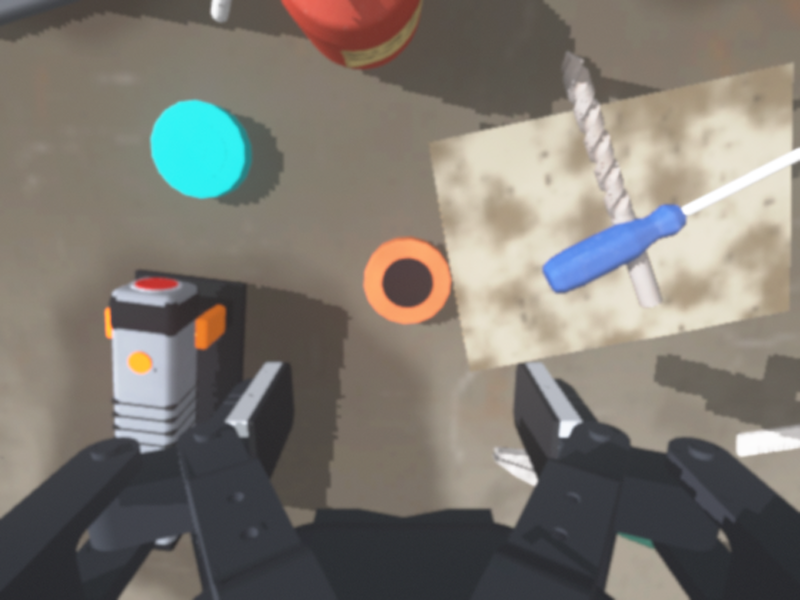

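The black wheel is in place at (407,282); my threshold was just too dark.

```bash
sed -i 's/(180,255,75)/(180,110,105)/' h.py; python3 - <<'E'
from h import *
import pickle; f=pickle.load(open("w.pkl","rb")); print(f["pixels"][197,285], onplane(f,uncrop((407,282.5),(0,0),800/560),14))
p=locate("black",[560,-371],14,22)
if np.hypot(*(p-[560,-371]))<6:
    pick("black",p,22); place(2,"black")
    manip.move_pose([500,-80,300],[180,0,0])
    snap("side","pile",(150,140,280,210)); snap("wrist","pilew")
E
```

```text
[83 66 65] [ 559.39702758 -371.02090349]
black at [ 559.5 -371.1] disc mm~ [29. 29.]
black at [ 559.5 -371.1] disc mm~ [29. 29.]
t 36.0 tcp [ 559.8 -371.2    2.4] w 69.9 gf 0.0 F [-0.5  0.5 -0. ]
t 36.3 tcp [ 560.  -371.4    3.2] w 51.1 gf 61.52907729148865 F [-1.2  0.7  5.2]
t 37.3 tcp [ 558.8 -370.9  128.9] w 51.2 gf 62.403684854507446 F [-0.2 -0.1  0.4]
t 38.9 tcp [459.5  40.7 129.9] w 51.1 gf 62.39739418029785 F [ 0.9 -0.3 -0.9]
t 40.5 tcp [458.5  41.5  39.1] w 51.4 gf 63.14007639884949 F [-2.7 -0.3  8.1]
black at [458.2  40.9] disc mm~ [33. 34.]
err [-0.57406935 -0.71530679]
side t 42.9
wrist t 42.9
```

```bash
python3 -c "
import cv2,numpy as np
a=cv2.imread('pics/pilew.png');b=cv2.imread('pics/pile.png')
cv2.imwrite('pics/pp.png',np.hstack([cv2.resize(a,(400,300)),b[100:400,0:400]]))"
```

```text
(no output)
```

View pics/pp.png

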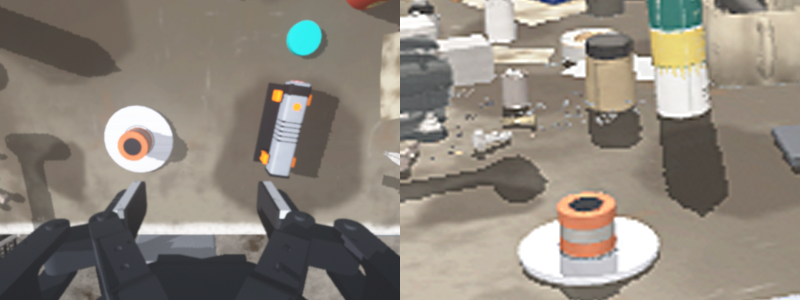

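A neat three-wheel pile with jar and can untouched. Now the yellow scan.

```bash
python3 - <<'E'
from h import *
take_scanner()
pre=aim(784.8,168.2,-14.1); print(np.round(pre,1).tolist())
snap("scene","y_s",(120,120,200,150)); snap("wrist","y_w")
E
python3 -c "
import cv2,numpy as np
a=cv2.imread('pics/y_w.png');b=cv2.imread('pics/y_s.png')
cv2.imwrite('pics/y.png',np.hstack([cv2.resize(a,(400,300)),cv2.resize(b,(400,300))]))"
```

```text
t 45.0 tcp [ 487.7 -223.8   28.9] w 33.0 gf 60.19388794898987 F [-1.1  0.3  5.2]
t 46.3 tcp [ 486.6 -223.4  199.2] w 32.9 gf 59.585925936698914 F [-0.7 -0.3 -2. ]
t 50.8 tcp [610.5 212.  154.5] w 33.3 gf 59.58856701850891 F [ 0.3 -0.4 -0.9]
[564.3, 223.6, 208.7]
scene t 50.9
wrist t 50.9
```

View pics/y.png

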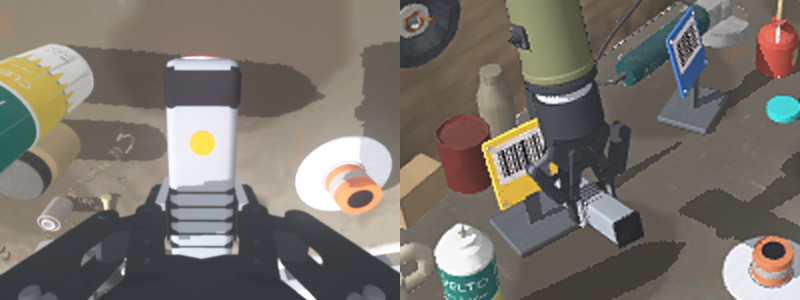

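Scanner is square in the grip and aimed at the yellow label, and the pile is intact. Returning it.

```bash
python3 - <<'E'
from h import *
home_scanner([564.3,223.6,208.7]); seat()
manip.move_pose([500,-80,300],[180,0,0])
f=snap("wrist","end"); st()
print("black",locate("black",PL,50,22))
snap("side","end_s",(150,140,280,210))
E
python3 -c "
import cv2,numpy as np
a=cv2.imread('pics/end.png');b=cv2.imread('pics/end_s.png')
cv2.imwrite('pics/e.png',np.hstack([cv2.resize(a,(400,300)),cv2.resize(b,(400,300))]))"
```

```text
t 53.2 tcp [ 488.1 -222.2  200.1] w 33.8 gf 59.61683392524719 F [ 1.2  0.1 -1.4]
t 55.5 tcp [ 487.4 -223.6   30.3] w 33.1 gf 59.616079330444336 F [-0.1 -0.1 -1.6]
t 55.9 tcp [ 487.3 -223.5   30.1] w 59.7 gf 0.0 F [-0.6 -0.1 -0.5]
wrist t 57.7
t 57.7 tcp [499.2 -82.1 298.2] w 60.0 gf 0.0 F [-0.8 -0.1  0.1]
black at [458.   41.4] disc mm~ [27. 30.]
black [457.96054989  41.44061375]
side t 57.8
```

View pics/e.png

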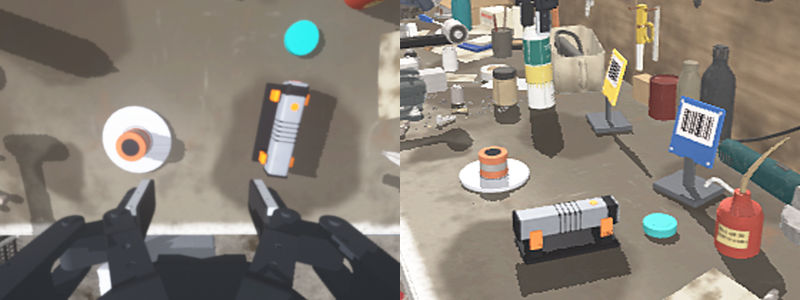

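The scanner is home, the pile is centred, and the gripper is clear. Handing in.

```bash
python3 -c "
from rig import *
from rig import finish_job
print(finish_job())"
```

```text
the job is handed in; nothing more can be done
None
```

The job is handed in, with no verdict returned: both labels were scanned, the three wheels present (green, blue and black discs) are piled within a few mm of the plate's centre, the scanner is back in its rest, and the pictures show no shift of the jar, spray can or oil can.

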